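# Shim the rocking display riser

## Robot

A 7-joint arm with a two-finger parallel gripper is mounted at the origin on a cart in front of the work surface, level with it; the furniture and walls round the work are solid. World frame = base frame: x ahead of the robot, y to its left, z up, the work surface at z = 0. Lengths are in m, angles in rad, forces in N, time in s.
With the tool pointing down it reaches from about 0.425 to 0.925 m from the base axis. Payload 6.8 kg.
Tool frame: the origin (TCP) lies on the mounting face of the last link; the fingertips stand 173 mm ahead of it and the grasp point (between the pads) lies 155 mm ahead of it; z points along the fingers, y is the line along which they close (so a half turn about z gives the same grasp; the last joint's range is limited). The gripper opens to 85 mm and grips with 20 to 120 N. Pads are 22 mm wide; open, the fingers measure 114 mm over their backs; the gripper's body (76 mm by 85 mm) begins 54 mm behind the grasp point. The pads swing forward as they close: fully open they stand 13 mm farther back than shut.
Start: joints at [-1.332, 0.477, 0.022, 1.555, -0.011, 1.109, -0.083], TCP at [0.229, 0.635, 0.405] pointing down, gripper open.
Joint ranges: [-2.96, 2.96], [-0.34, 2.1], [-1.41, 1.46], [0.24, 2.44], [-1.37, 4.51], [0.17, 1.92], [-2.96, 2.96]. Speed limits (rad/s): [2.39, 2.39, 3.14, 3.14, 3.14, 3.14, 3.14].

## Interface

Orientations are given as a rotation vector (axis times angle).
In Python, from bench import r gives the robot as it stands.
- The arm moves only by the tool arm_command, never from a script. Its argument "plan" is a list of rows, each an object of numbers: "claw": the closure, from 0 (fully open) to 1 (shut); "tx", "ty", "tz": the shift along the tool's x, y, z in m; "ax", "ay", "az": the turn, a rotation vector about the tool's x, y, z in degrees. A call has exactly 10 rows; each row shifts and turns the commanded pose from where the row before left it, along the tool's axes as they then stand; what a row does not reach is not made up. A row lasts 1/12 s, in which the tool goes at most 41.7 mm and 7.16 degrees, less where a joint would pass 70% of its speed; a pose out of reach is approached as far as the arm can. A call is refused whole if a number of a shift passes 0.0417 or a number of a turn 7.16, either way. A call with a gripper value outside its range is refused whole. The fingers move at their own pace and stop on an object; "squeeze" is the grip in N (left out, the last holds). Time passes only in rows, so rows that do not move let the fingers close, or fill a call up. It gives the time, the measured TCP pose, the force, the opening and the grip force at its end, in the units of the state.
- r.get_obs(): the state, without advancing time (a new reading comes with each control period).
- r.grab_frame(name): name is "scene" or "top" or "wrist"; returns the picture (384x512x3 uint8, red, green, blue); there is no depth.
- r.camera_model(name): a dict with "fx", "fy", "cx", "cy" (pixels), "position" and "orientation" of the camera in the world; the wrist camera has in their place "tool_from_camera" (4x4, takes a point from camera to tool coordinates, whose origin is the TCP and whose axes are the flange's). Camera axes: x right, y up, looking along -z (the intrinsics and any distortion apply to the point x, -y, -z); pixel columns grow to the right and rows downward; lengths in m; the calibration is good to about 2 mm. A picture is of the moment at which its call begins: read the wrist's pose just before it. camera_model takes no time and is no camera call.
- r.hand_in(): hands the job in; it is judged then, once.
Trained networks look in the newest picture that a camera, given by its name, has taken for a name from the list of things; names that differ only in an ending like _2 or _b are one class to them, and where a whole thing is asked for, a point or a joint stands for the part that bears it (a point fixed in the world has none). Each returns a list of dicts, best first, with "confidence" (0 to 1); they miss things now and then, are a little off and sometimes report something else, mostly with a low value. They report only what shows in the picture. A call takes as long as a camera call. They do not tell look-alikes from the thing itself.
- r.boxes_of(target, camera): "location" ([x, y, z] in m, in the coordinates of the camera as it stood for that picture, good to about 4 mm: the middle of the surface that is visible of it).
- r.tip_of(target, camera): "location" ([x, y, z] in m, in the coordinates of the camera as it stood for that picture, good to about 4 mm: a listed point, or the origin of a listed thing).
The state is a dict: "clock": time; "joints": joint angles; "qvel": joint speeds; "tau": joint torques, N m; "tcp_pos": TCP position; "orientation": TCP orientation; "contact_force": force on the tool from outside, world axes, zero at the start; "moment": the same for the moment, N m; "grip_width": finger opening in m; "gripper_force": force on a finger pad.
Only numpy, scipy, OpenCV 4.12 (cv2) and the standard library are available. Lean on these libraries where they do the work, as an engineer would, in place of code of your own. Each camera call takes 0.05 s, during which the arm holds its last target. There are 200 camera calls.

## Task

The two-step wooden display riser rocks because its front left leg is too short. Slide the wooden wedge, thin end first, under that leg until you feel it bite and carry the leg, but do not jack the corner up or shove the riser along; let go of the wedge and leave it there. Then press down firmly (about 10 N) on the front left corner of the lower step to check that it no longer rocks, and take the hand away; the soft goods on the riser and the stock around it stay where they are.

Things in the scene. Friction and masses are not known exactly. Their poses are not given: they have to be found in the camera images.
- riser: Loose two-step wooden display riser, 190 mm deep, 260 mm wide, 2 to 3 kg, standing level on three of its four legs. Origin: at table level under its middle; x from its front (low step, 63 mm high, x = -95 to 0 mm) to its back (high step, 123 mm high, x = 0 to 95 mm), y to its left, z up. Leg centres at x = +-80, y = +-113 mm; underside 32 mm above the table.
- riser_foot (a point): Point at table level (not the leg's end) straight under the centre of the short front left leg: round, 18 mm thick, domed end of 8.5 mm radius. The leg ends 3 to 9 mm above the table; how much varies and cannot be read from the poses. Axes as the riser's.
- riser_corner (a point): Point on top of the low step at its front left corner, above the short leg, 63 mm above the table: the place to press. No goods within 80 mm; the high step begins 75 mm behind it. Unshimmed, the corner tips down when pressed with more than about 4 to 7 N. Axes as the riser's.
- shim: Loose tapered wooden shim (wedge), 185 mm long, 30 mm wide, 50 g, lying flat on the table. Origin: middle of its underside; x points to the thin end, z up. From x = -92.5 to -37.5 mm a plain butt 14 mm thick; from there the top slopes evenly down to 2 mm at the thin end (x = +92.5 mm), 1 mm per 10.8 mm of length.
- shim_grip (a point): Middle of the shim's butt, 7 mm above its underside, 65 mm behind its origin: the place to hold it across its 30 mm width; axes as the shim's.
- shim_tip (a point): Middle of the shim's thin end, on its underside; axes as the shim's. Friction of the wood about 0.6. The shim slides freely (under 1 N) until it meets the leg; then the push it needs rises within a few mm of travel to some 3 to 7 N and stays about there while the corner lifts.
- scrub_front: Round crochet face scrubby, 89 mm across, 22 mm thick (45 mm with its card), on the right half of the low step. Origin: middle of its underside.
- scrub_back_l: Round crochet face scrubby of the same size on the left half of the high step. Origin: middle of its underside.
- scrub_back_r: Round crochet face scrubby of the same size on the right half of the high step. Origin: middle of its underside.
- coasters_plum: Loose tied stack of crochet coasters, 115 mm across, 28 mm high, on the table left of the riser. A bystander.
- hairtie_white: Loose hair tie on a flat card, 175 x 90 x 16 mm, on the table in front of the riser. A bystander.
Not all that is in view belongs to the job. What is shaped like the scrub_back_l but blue is not meant.

How it is judged:
On the way, in this order (a step that is already met when the one before it is completed fails the run):
1. the shim lies under the short leg and carries it, the corner is not jacked up, and the hand has let go of the shim (contact force between shim and riser above 0.7 N and y of riser_foot in the frame of shim between -0.018 and 0.018 m and x of riser_foot in the frame of shim below 0.094 m and angle between riser's own z axis and vertical below 0.01 rad and contact force between the fingers and shim below 0.1 N), for 0.3 s.
2. the fingers press on the front left corner of the low step with more than 7 N and it does not rock (contact force between the fingers and riser above 7 N and horizontal distance between the grasp point and riser_corner below 0.045 m and angle between riser's own z axis and vertical below 0.01 rad), for 0.2 s.
At the end, for the whole second after the job is handed in: The shim lies under the short leg (leg centre within 18 mm of its centre line) and bears over 0.5 N; riser level within 0.010 rad (corner raised under about 1 mm), within 15 mm of its start, at rest; the three scrubbies on their steps; shim released, at rest (contact force between shim and riser above 0.5 N and y of riser_foot in the frame of shim between -0.018 and 0.018 m and x of riser_foot in the frame of shim below 0.094 m and angle between riser's own z axis and vertical below 0.01 rad and distance of riser from where it was at the start of the episode below 0.015 m and linear speed of each of riser, shim below 0.01 m/s and z of scrub_front in the frame of riser above 0.055 m and z of each of scrub_back_l, scrub_back_r in the frame of riser above 0.115 m); the robot touches nothing.
It fails at once if the front left corner is jacked up by more than about 3.5 mm (height (world z) of riser_corner above 0.0665 m).
It fails at once if the riser is shoved along by more than 25 mm or tipped over (0.15 rad) (distance of riser from where it was at the start of the episode above 0.025 m or angle between riser's own z axis and vertical above 0.15 rad).
It fails at once if the hand presses on the riser with more than 40 N (contact force between the arm and riser above 40 N).
It fails at once if the coasters or the hair tie are knocked away by more than 25 mm (distance of any of coasters_plum, hairtie_white from where it was at the start of the episode above 0.025 m).
It also fails if it takes over 72 s, if anything falls off the work surface, if the arm or the gripper's body presses on something with over 40 N, if the wrist force passes 120 N, or if a joint passes its speed limit or range.

## Working session

There is one attempt and no reset: what is moved stays moved. The work goes in short steps, Python scripts to look and compute and a tool call to move; the robot and the scene stay as the last step left them, time stands still between calls to the robot, and variables do not carry over. Pictures are saved under pics/ and viewed, at most 10 in all, crops included, and the job is handed in when it is done.

Besides the shell and the picture viewer there is one more tool, called after "Emit:" in YAML: its name, and indented under it one key for each argument. arm_command: Moves the arm, as the interface text tells. Its arguments: {"type":"object","properties":{"plan":{"type":"array","items":{"type":"object","properties":{"claw":{"type":"number"},"tx":{"type":"number"},"ty":{"type":"number"},"tz":{"type":"number"},"ax":{"type":"number"},"ay":{"type":"number"},"az":{"type":"number"}}}},"squeeze":{"type":"number"}},"required":["plan"]}

```bash
ls; mkdir -p pics; cat > h.py <<'E'
import numpy as np, cv2
from scipy.spatial.transform import Rotation as R
from bench import r
def pose():
    o=r.get_obs(); return np.array(o['tcp_pos']), R.from_rotvec(o['orientation'])
def cam(name):
    m=r.camera_model(name)
    if name!='wrist':
        q=np.array(m['orientation'],float)
        Rm=R.from_rotvec(q).as_matrix() if q.shape==(3,) else (q if q.shape==(3,3) else R.from_quat(q).as_matrix())
        return Rm,np.array(m['position'])
    p,o=pose(); T=np.array(m['tool_from_camera'])
    return o.as_matrix()@T[:3,:3], p+o.as_matrix()@T[:3,3]
def w(name,loc):
    Rm,t=cam(name); return Rm@np.array(loc)+t
def save(name,f):
    im=r.grab_frame(name); cv2.imwrite('pics/'+f,im[:,:,::-1]); return im
def find(name,things,tip=True):
    for t in things:
        d=(r.tip_of if tip else r.boxes_of)(t,name)
        print(name,t,[(np.round(w(name,x['location']),4).tolist(),round(x['confidence'],2)) for x in d[:3]])
E
python3 - <<'E'
from h import *
np.set_printoptions(precision=4,suppress=True)
print(r.get_obs()); 
for n in ('scene','top','wrist'): print(r.camera_model(n))
a=save('top','top1.png'); b=save('scene','sc1.png')
L=['riser','riser_foot','riser_corner','shim','shim_grip','shim_tip','scrub_front','scrub_back_l','scrub_back_r','coasters_plum','hairtie_white']
find('top',L); find('scene',L)
E
```

```text
pics
{'clock': 0.0, 'joints': array([-1.3321,  0.4778,  0.0224,  1.5565, -0.0115,  1.1093, -0.0831]), 'qvel': array([ 0.0006, -0.0007,  0.0013, -0.0008,  0.0003, -0.0007,  0.001 ]), 'tau': array([  0.0004, -59.6463,   1.608 , -28.1193,   0.0125,   0.0096,
         0.    ]), 'tcp_pos': array([0.2293, 0.6346, 0.4037]), 'orientation': array([-0.542 , -3.0943,  0.0029]), 'contact_force': array([-0.4963, -0.5554,  0.4396]), 'moment': array([-0.0066,  0.0001, -0.008 ]), 'gripper_force': 0.0, 'grip_width': 0.08553677823951511}
{'fx': 468.04719480660765, 'fy': 468.04719480660765, 'cx': 255.45935378463187, 'cy': 190.83459331663437, 'position': array([-0.6864, -0.6075,  0.7771]), 'orientation': array([ 0.996 , -0.5977, -1.0065])}
{'fx': 490.94511914961345, 'fy': 490.94511914961345, 'cx': 256.42645270761165, 'cy': 190.8291112831163, 'position': array([-0.0479, -0.2307,  1.6564]), 'orientation': array([ 0.335 , -0.2206, -1.189 ])}
{'fx': 297.6129937571474, 'fy': 297.6129937571474, 'cx': 256.12847700044966, 'cy': 191.62499981308093, 'tool_from_camera': array([[-0.0003,  0.9638,  0.2665,  0.0668],
[... 990 characters left out ...]
034, -0.0029], 0.73)]
scene riser_foot [([0.5042, 0.0, -0.0021], 0.67)]
scene riser_corner [([0.5136, -0.0078, 0.0651], 0.89), ([0.5043, -0.0003, -0.0037], 0.41), ([0.6506, -0.1634, 0.1198], 0.17)]
scene shim []
scene shim_grip []
scene shim_tip []
scene scrub_front [([0.6715, 0.2293, -0.0053], 0.72), ([0.5565, -0.1721, 0.0617], 0.65)]
scene scrub_back_l [([0.6463, -0.3552, -0.0055], 0.89), ([0.6501, -0.1632, 0.1242], 0.81), ([0.6385, -0.0417, 0.1212], 0.5)]
scene scrub_back_r [([0.6463, -0.3552, -0.0055], 0.89), ([0.6501, -0.1632, 0.1242], 0.81), ([0.6385, -0.0417, 0.1212], 0.5)]
scene coasters_plum [([0.6697, 0.2277, -0.0058], 0.66)]
scene hairtie_white [([0.3842, -0.1515, -0.0057], 0.95)]
```

View pics/top1.png

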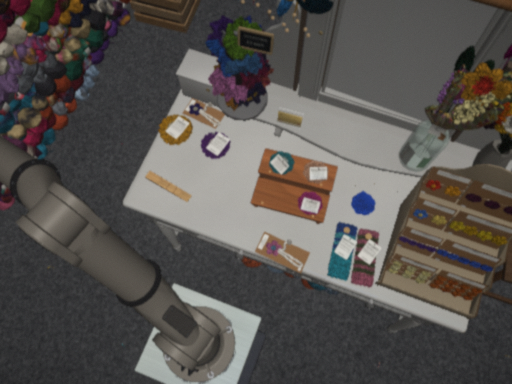

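View pics/sc1.png

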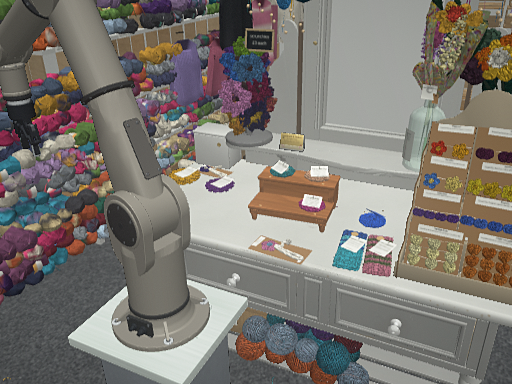

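The top view shows the shim at about (168,187), the only wedge in view, with its thin end lower right towards the riser. The riser is at (293,185), the plum coasters are at (215,145), and the mustard stack at (176,129) is not part of the job. The white hair tie is at (283,250). The blue scrubby lookalike on the table at (363,203) is not meant, and the goods on the riser stay where they are. Next I take a closer wrist look at the shim.

```bash
cat >> h.py <<'E'
def rows(target,yaw_y,n=10):
    """print per-row tool shifts to go straight to target with tool y at world yaw yaw_y (deg), tool kept z-down"""
    p,o=pose(); y=o.as_matrix()[:,1]; y0=np.degrees(np.arctan2(y[1],y[0]))
    d=(np.array(target)-p)/n; dy=(yaw_y-y0+180)%360-180
    for k in range(n):
        a=np.radians(y0+dy*k/n); ty=np.array([np.cos(a),np.sin(a),0]); tx=np.array([-ty[1],ty[0],0])
        print('tx %.4f ty %.4f tz %.4f az %.2f'%(d@tx,d@ty,-d[2],-dy/n))
E
python3 -c "
from h import *
rows([0.46,0.35,0.35],-9,20)"
```

```text
tx -0.0157 ty -0.0095 tz 0.0027 az 3.96
tx -0.0163 ty -0.0084 tz 0.0027 az 3.96
tx -0.0168 ty -0.0072 tz 0.0027 az 3.96
tx -0.0173 ty -0.0060 tz 0.0027 az 3.96
tx -0.0177 ty -0.0048 tz 0.0027 az 3.96
tx -0.0180 ty -0.0036 tz 0.0027 az 3.96
tx -0.0182 ty -0.0024 tz 0.0027 az 3.96
tx -0.0183 ty -0.0011 tz 0.0027 az 3.96
tx -0.0183 ty 0.0002 tz 0.0027 az 3.96
tx -0.0183 ty 0.0014 tz 0.0027 az 3.96
tx -0.0181 ty 0.0027 tz 0.0027 az 3.96
tx -0.0179 ty 0.0039 tz 0.0027 az 3.96
tx -0.0176 ty 0.0052 tz 0.0027 az 3.96
tx -0.0172 ty 0.0064 tz 0.0027 az 3.96
tx -0.0167 ty 0.0075 tz 0.0027 az 3.96
tx -0.0161 ty 0.0087 tz 0.0027 az 3.96
tx -0.0155 ty 0.0098 tz 0.0027 az 3.96
tx -0.0148 ty 0.0108 tz 0.0027 az 3.96
tx -0.0140 ty 0.0118 tz 0.0027 az 3.96
tx -0.0132 ty 0.0127 tz 0.0027 az 3.96
```

Emit:
arm_command:
  plan:
    - {"claw":0,"tx":-0.016,"ty":-0.0095,"tz":0.0027,"az":4}
    - {"claw":0,"tx":-0.016,"ty":-0.0085,"tz":0.0027,"az":4}
    - {"claw":0,"tx":-0.017,"ty":-0.007,"tz":0.0027,"az":4}
    - {"claw":0,"tx":-0.017,"ty":-0.006,"tz":0.0027,"az":4}
    - {"claw":0,"tx":-0.018,"ty":-0.005,"tz":0.0027,"az":4}
    - {"claw":0,"tx":-0.018,"ty":-0.0035,"tz":0.0027,"az":4}
    - {"claw":0,"tx":-0.018,"ty":-0.0025,"tz":0.0027,"az":4}
    - {"claw":0,"tx":-0.018,"ty":-0.001,"tz":0.0027,"az":4}
    - {"claw":0,"tx":-0.018,"ty":0,"tz":0.0027,"az":4}
    - {"claw":0,"tx":-0.018,"ty":0.0015,"tz":0.0027,"az":4}

```text
invalid input at $.plan[0]: expected keys claw, tx, ty, tz, ax, ay, az
```

Emit:
arm_command:
  plan:
    - {"claw":0,"tx":-0.018,"ty":0.003,"tz":0.0027,"az":4}
    - {"claw":0,"tx":-0.018,"ty":0.004,"tz":0.0027,"az":4}
    - {"claw":0,"tx":-0.0175,"ty":0.005,"tz":0.0027,"az":4}
    - {"claw":0,"tx":-0.017,"ty":0.0065,"tz":0.0027,"az":4}
    - {"claw":0.2,"tx":-0.0165,"ty":0.0075,"tz":0.0027,"az":4}
    - {"claw":0.4,"tx":-0.016,"ty":0.0085,"tz":0.0027,"az":4}
    - {"claw":0.4,"tx":-0.0155,"ty":0.01,"tz":0.0027,"az":4}
    - {"claw":0.4,"tx":-0.015,"ty":0.011,"tz":0.0027,"az":4}
    - {"claw":0.4,"tx":-0.014,"ty":0.012,"tz":0.0027,"az":4}
    - {"claw":0.4}

```text
invalid input at $.plan[0]: expected keys claw, tx, ty, tz, ax, ay, az
```

```bash
python3 - <<'E'
from h import *
print(r.get_obs())
save('wrist','w1.png'); find('wrist',['shim','shim_grip','shim_tip','riser_foot','riser_corner','coasters_plum'])
find('wrist',['shim'],False)
E
```

```text
{'clock': 1.2, 'joints': array([-1.33210647,  0.47702688,  0.02239662,  1.55540236, -0.01153052,
        1.10927077, -0.08309794]), 'qvel': array([-0.00071438,  0.00211475, -0.00058061, -0.00027242, -0.00089578,
        0.00104583, -0.0012874 ]), 'tau': array([-1.30274966e-03, -5.96327376e+01,  1.60617236e+00, -2.81542593e+01,
        1.24194362e-02,  1.80827512e-03, -5.75441305e-06]), 'tcp_pos': array([0.22941582, 0.63483814, 0.4046888 ]), 'orientation': array([-5.42049726e-01, -3.09443657e+00, -3.91304410e-05]), 'contact_force': array([ 0.1729189 , -0.47662936,  0.84541327]), 'moment': array([-0.03227829,  0.01144756,  0.00555048]), 'gripper_force': 0.0, 'grip_width': 0.08555283949852595}
wrist shim []
wrist shim_grip []
wrist shim_tip [([0.4431, 0.2318, 0.0001], 0.9)]
wrist riser_foot []
wrist riser_corner []
wrist coasters_plum []
wrist shim [([0.4489, 0.2642, 0.006], 0.66)]
```

View pics/w1.png

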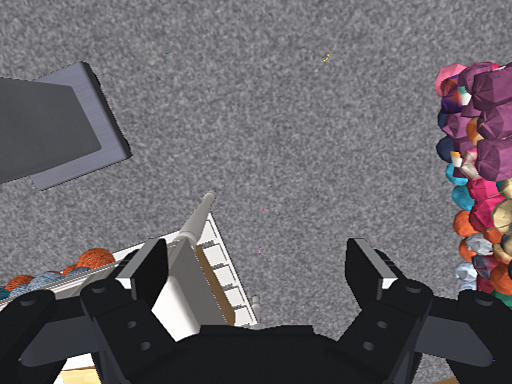

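The plan was refused because every row needs all the keys, so the arm has not moved. The wrist picture shows only floor, with the table edge at lower left near (200,280). I'll resend both moves with full rows.

Emit:
arm_command:
  plan:
    - {"claw":0,"tx":-0.016,"ty":-0.0095,"tz":0.0027,"ax":0,"ay":0,"az":4}
    - {"claw":0,"tx":-0.016,"ty":-0.0085,"tz":0.0027,"ax":0,"ay":0,"az":4}
    - {"claw":0,"tx":-0.017,"ty":-0.007,"tz":0.0027,"ax":0,"ay":0,"az":4}
    - {"claw":0,"tx":-0.017,"ty":-0.006,"tz":0.0027,"ax":0,"ay":0,"az":4}
    - {"claw":0,"tx":-0.018,"ty":-0.005,"tz":0.0027,"ax":0,"ay":0,"az":4}
    - {"claw":0,"tx":-0.018,"ty":-0.0035,"tz":0.0027,"ax":0,"ay":0,"az":4}
    - {"claw":0,"tx":-0.018,"ty":-0.0025,"tz":0.0027,"ax":0,"ay":0,"az":4}
    - {"claw":0,"tx":-0.018,"ty":-0.001,"tz":0.0027,"ax":0,"ay":0,"az":4}
    - {"claw":0,"tx":-0.018,"ty":0,"tz":0.0027,"ax":0,"ay":0,"az":4}
    - {"claw":0,"tx":-0.018,"ty":0.0015,"tz":0.0027,"ax":0,"ay":0,"az":4}

```text
clock: 2.43
tcp_pos: [0.3442, 0.4919, 0.3777]
orientation: [-1.572, -2.72, -0.0]
contact_force: [1.2, 0.0, 0.4]
grip_width: 0.0854
gripper_force: 0.0
```

Emit:
arm_command:
  plan:
    - {"claw":0,"tx":-0.018,"ty":0.003,"tz":0.0027,"ax":0,"ay":0,"az":4}
    - {"claw":0,"tx":-0.018,"ty":0.004,"tz":0.0027,"ax":0,"ay":0,"az":4}
    - {"claw":0,"tx":-0.0175,"ty":0.005,"tz":0.0027,"ax":0,"ay":0,"az":4}
    - {"claw":0,"tx":-0.017,"ty":0.0065,"tz":0.0027,"ax":0,"ay":0,"az":4}
    - {"claw":0.2,"tx":-0.0165,"ty":0.0075,"tz":0.0027,"ax":0,"ay":0,"az":4}
    - {"claw":0.4,"tx":-0.016,"ty":0.0085,"tz":0.0027,"ax":0,"ay":0,"az":4}
    - {"claw":0.4,"tx":-0.0155,"ty":0.01,"tz":0.0027,"ax":0,"ay":0,"az":4}
    - {"claw":0.4,"tx":-0.015,"ty":0.011,"tz":0.0027,"ax":0,"ay":0,"az":4}
    - {"claw":0.4,"tx":-0.014,"ty":0.012,"tz":0.0027,"ax":0,"ay":0,"az":4}
    - {"claw":0.4,"tx":0,"ty":0,"tz":0,"ax":0,"ay":0,"az":0}

```text
clock: 3.27
tcp_pos: [0.4491, 0.3604, 0.3532]
orientation: [2.34, 2.093, -0.001]
contact_force: [0.4, -0.5, 0.4]
grip_width: 0.0515
gripper_force: 0.0
```

```bash
python3 - <<'E'
from h import *
o=r.get_obs(); print(o['clock'],o['tcp_pos'],o['orientation'],o['joints'],o['grip_width'])
save('wrist','w2.png'); find('wrist',['shim','shim_grip','shim_tip','riser_foot','riser_corner','coasters_plum'])
find('wrist',['shim'],False)
E
```

```text
3.2667 [0.44912512 0.36036579 0.35323833] [ 2.33958339e+00  2.09325542e+00 -7.73745505e-04] [-1.0866774   0.38607684  0.38497689  1.86992302 -0.17590608  0.91939352
 -0.73118497] 0.051468849163965824
wrist shim [([0.4602, 0.3246, -0.003], 0.97)]
wrist shim_grip [([0.4704, 0.3956, 0.0073], 0.7)]
wrist shim_tip [([0.4411, 0.2398, -0.0003], 0.71)]
wrist riser_foot []
wrist riser_corner []
wrist coasters_plum [([0.6756, 0.2339, -0.0006], 0.92)]
wrist shim [([0.4605, 0.3424, 0.0122], 0.68)]
```

View pics/w2.png

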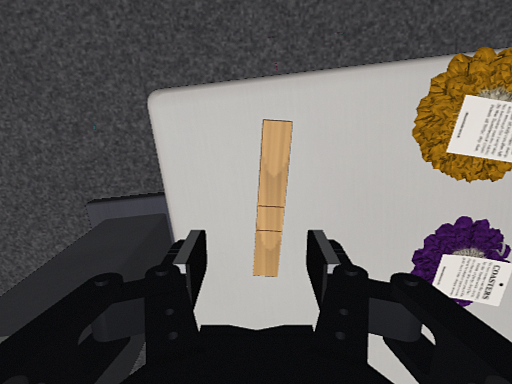

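The wrist picture shows the shim clearly, with its butt end at (278,120) and its thin end at (265,276). The plum coasters at (460,265) and the mustard stack at (470,120) are well clear of it. I'll refine the shim pose from its outline.

```bash
cat >> h.py <<'E'
def pix2w(name,u,v,z):
    m=r.camera_model(name); Rm,t=cam(name)
    d=Rm@np.array([(u-m['cx'])/m['fx'],-(v-m['cy'])/m['fy'],-1]); return t+d*(z-t[2])/d[2]
E
python3 - <<'E'
from h import *
np.set_printoptions(precision=4,suppress=True)
im=cv2.imread('pics/w2.png'); hsv=cv2.cvtColor(im,cv2.COLOR_BGR2HSV)
m=cv2.inRange(hsv,(8,50,120),(28,255,255)); m[:, :230]=0; m[:,320:]=0
m=cv2.morphologyEx(m,cv2.MORPH_CLOSE,np.ones((5,5)))
c=max(cv2.findContours(m,0,1)[0],key=cv2.contourArea); b=cv2.boxPoints(cv2.minAreaRect(c)); b=b[np.argsort(b[:,1])]
print(b)
q=cv2.approxPolyDP(c,5,True)[:,0]; print(q.tolist())
B=pix2w('wrist',*b[:2].mean(0),.014); T=pix2w('wrist',*b[2:].mean(0),.002)
print(B,T,np.linalg.norm((B-T)[:2])); d=(T-B)/np.linalg.norm(T-B)
yaw=np.degrees(np.arctan2(d[1],d[0])); g=B+d*.0275; print('yaw',yaw,'grip',g)
rows([g[0],g[1],.25],yaw+90,10)
E
```

```text
[[262.3527 119.5684]
 [291.7482 121.4772]
 [252.2629 274.9521]
 [281.6584 276.8609]]
[[264, 120], [253, 275], [277, 276], [291, 122]]
[0.4735 0.4194 0.014 ] [0.4471 0.2376 0.002 ] 0.18374269105925833
yaw -98.26320290452135 grip [0.4695 0.3923 0.0122]
tx 0.0030 ty 0.0020 tz 0.0103 az 0.25
tx 0.0030 ty 0.0020 tz 0.0103 az 0.25
tx 0.0030 ty 0.0020 tz 0.0103 az 0.25
tx 0.0030 ty 0.0020 tz 0.0103 az 0.25
tx 0.0030 ty 0.0020 tz 0.0103 az 0.25
tx 0.0030 ty 0.0020 tz 0.0103 az 0.25
tx 0.0030 ty 0.0020 tz 0.0103 az 0.25
tx 0.0030 ty 0.0020 tz 0.0103 az 0.25
tx 0.0030 ty 0.0019 tz 0.0103 az 0.25
tx 0.0030 ty 0.0019 tz 0.0103 az 0.25
```

Emit:
arm_command:
  plan:
    - {"claw":0.4,"tx":0.003,"ty":0.002,"tz":0.0145,"ax":0,"ay":0,"az":0.25}
    - {"claw":0.4,"tx":0.003,"ty":0.002,"tz":0.0145,"ax":0,"ay":0,"az":0.25}
    - {"claw":0.4,"tx":0.003,"ty":0.002,"tz":0.0145,"ax":0,"ay":0,"az":0.25}
    - {"claw":0.4,"tx":0.003,"ty":0.002,"tz":0.0145,"ax":0,"ay":0,"az":0.25}
    - {"claw":0.4,"tx":0.003,"ty":0.002,"tz":0.0145,"ax":0,"ay":0,"az":0.25}
    - {"claw":0.4,"tx":0.003,"ty":0.002,"tz":0.0145,"ax":0,"ay":0,"az":0.25}
    - {"claw":0.4,"tx":0.003,"ty":0.002,"tz":0.0145,"ax":0,"ay":0,"az":0.25}
    - {"claw":0.4,"tx":0.003,"ty":0.002,"tz":0.0145,"ax":0,"ay":0,"az":0.25}
    - {"claw":0.4,"tx":0.003,"ty":0.002,"tz":0.0145,"ax":0,"ay":0,"az":0.25}
    - {"claw":0.4,"tx":0.003,"ty":0.002,"tz":0.0145,"ax":0,"ay":0,"az":0.25}

```text
clock: 4.5
tcp_pos: [0.4701, 0.3919, 0.2073]
orientation: [-2.377, -2.054, 0.0]
contact_force: [0.2, 0.2, -0.4]
grip_width: 0.0512
gripper_force: 0.0
```

Emit:
arm_command:
  plan:
    - {"claw":0.4,"tx":0,"ty":0,"tz":0.004,"ax":0,"ay":0,"az":0}
    - {"claw":0.4,"tx":0,"ty":0,"tz":0.004,"ax":0,"ay":0,"az":0}
    - {"claw":0.4,"tx":0,"ty":0,"tz":0.004,"ax":0,"ay":0,"az":0}
    - {"claw":0.4,"tx":0,"ty":0,"tz":0.004,"ax":0,"ay":0,"az":0}
    - {"claw":0.4,"tx":0,"ty":0,"tz":0.004,"ax":0,"ay":0,"az":0}
    - {"claw":0.4,"tx":0,"ty":0,"tz":0.003,"ax":0,"ay":0,"az":0}
    - {"claw":0.4,"tx":0,"ty":0,"tz":0.003,"ax":0,"ay":0,"az":0}
    - {"claw":0.4,"tx":0,"ty":0,"tz":0.002,"ax":0,"ay":0,"az":0}
    - {"claw":0.4,"tx":0,"ty":0,"tz":0,"ax":0,"ay":0,"az":0}
    - {"claw":0.4,"tx":0,"ty":0,"tz":0,"ax":0,"ay":0,"az":0}

```text
clock: 5.33
tcp_pos: [0.4702, 0.3913, 0.1804]
orientation: [-2.378, -2.053, 0.0]
contact_force: [0.3, -0.2, 0.1]
grip_width: 0.0513
gripper_force: 0.0
```

```bash
python3 - <<'E'
from h import *
save('wrist','w3.png'); o=r.get_obs(); print(o['tcp_pos'],o['orientation'],o['contact_force'])
rows([.4695,.3923,.175],-8.3,1); find('wrist',['shim_grip'])
E
```

```text
[0.4703126  0.39138681 0.18052163] [-2.37768674e+00 -2.05327013e+00 -3.74723643e-04] [-0.50354609  0.51733646 -0.44351953]
tx 0.0008 ty -0.0009 tz 0.0055 az -0.07
wrist shim_grip [([0.4734, 0.3919, 0.0065], 0.57)]
```

View pics/w3.png

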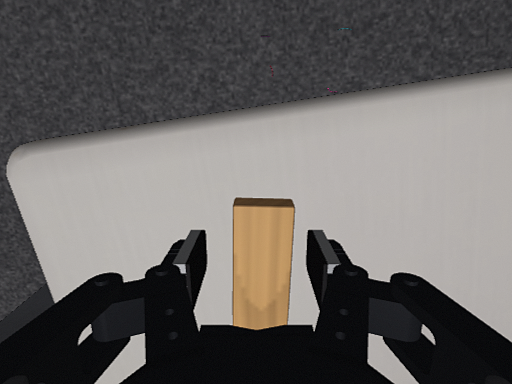

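The butt at (264,265) sits between the pads at (206,260) and (307,260). I'll go down 5 mm and close gently.

Emit:
arm_command:
  plan:
    - {"claw":0.4,"tx":0,"ty":0.001,"tz":0.002,"ax":0,"ay":0,"az":0}
    - {"claw":0.4,"tx":0,"ty":0.001,"tz":0.002,"ax":0,"ay":0,"az":0}
    - {"claw":0.5,"tx":0,"ty":0,"tz":0.001,"ax":0,"ay":0,"az":0}
    - {"claw":0.8,"tx":0,"ty":0,"tz":0,"ax":0,"ay":0,"az":0}
    - {"claw":1,"tx":0,"ty":0,"tz":0,"ax":0,"ay":0,"az":0}
    - {"claw":1,"tx":0,"ty":0,"tz":0,"ax":0,"ay":0,"az":0}
    - {"claw":1,"tx":0,"ty":0,"tz":0,"ax":0,"ay":0,"az":0}
    - {"claw":1,"tx":0,"ty":0,"tz":0,"ax":0,"ay":0,"az":0}
    - {"claw":1,"tx":0,"ty":0,"tz":0,"ax":0,"ay":0,"az":0}
    - {"claw":1,"tx":0,"ty":0,"tz":0,"ax":0,"ay":0,"az":0}
  squeeze: 25

```text
clock: 6.27
tcp_pos: [0.4721, 0.3911, 0.1754]
orientation: [-2.377, -2.053, 0.0]
contact_force: [-0.4, 0.6, -0.1]
grip_width: 0.029
gripper_force: 25.5
```

```bash
python3 - <<'E'
from h import *
o=r.get_obs(); print(o['tcp_pos'],o['orientation'],o['contact_force'],o['gripper_force'])
f=np.array([.5055,-.0005]); d=np.array([np.cos(np.radians(-85)),np.sin(np.radians(-85))])
# stage: tip 15 mm short of the leg centre; grip to tip 157.5
g=f-d*(.015+.1575); print(g); rows([g[0],g[1],o['tcp_pos'][2]],5,10)
E
```

```text
[0.47212654 0.39109048 0.17539503] [-2.37746723e+00 -2.05347534e+00  8.96144569e-05] [-0.36154585  0.55353091 -0.05645601] 25.505313277244568
[0.49046563 0.17134359]
tx -0.0215 ty 0.0050 tz -0.0000 az -1.34
tx -0.0216 ty 0.0045 tz -0.0000 az -1.34
tx -0.0217 ty 0.0040 tz -0.0000 az -1.34
tx -0.0218 ty 0.0035 tz -0.0000 az -1.34
tx -0.0218 ty 0.0030 tz -0.0000 az -1.34
tx -0.0219 ty 0.0025 tz -0.0000 az -1.34
tx -0.0220 ty 0.0020 tz -0.0000 az -1.34
tx -0.0220 ty 0.0015 tz -0.0000 az -1.34
tx -0.0220 ty 0.0009 tz -0.0000 az -1.34
tx -0.0220 ty 0.0004 tz -0.0000 az -1.34
```

Emit:
arm_command:
  plan:
    - {"claw":1,"tx":-0.01,"ty":0.004,"tz":0,"ax":0,"ay":0,"az":-1.3}
    - {"claw":1,"tx":-0.02,"ty":0.004,"tz":0,"ax":0,"ay":0,"az":-1.3}
    - {"claw":1,"tx":-0.02,"ty":0.004,"tz":0,"ax":0,"ay":0,"az":-1.3}
    - {"claw":1,"tx":-0.02,"ty":0.004,"tz":0,"ax":0,"ay":0,"az":-1.4}
    - {"claw":1,"tx":-0.02,"ty":0.003,"tz":0,"ax":0,"ay":0,"az":-1.4}
    - {"claw":1,"tx":-0.02,"ty":0.003,"tz":0,"ax":0,"ay":0,"az":-1.4}
    - {"claw":1,"tx":-0.02,"ty":0.002,"tz":0,"ax":0,"ay":0,"az":-1.4}
    - {"claw":1,"tx":-0.02,"ty":0.002,"tz":0,"ax":0,"ay":0,"az":-1.4}
    - {"claw":1,"tx":-0.02,"ty":0.001,"tz":0,"ax":0,"ay":0,"az":-1.3}
    - {"claw":1,"tx":-0.01,"ty":0.001,"tz":0,"ax":0,"ay":0,"az":-1.2}

```text
clock: 7.1
tcp_pos: [0.493, 0.2067, 0.1755]
orientation: [2.123, 2.314, -0.002]
contact_force: [-0.5, -0.3, -0.6]
grip_width: 0.0291
gripper_force: 25.5
```

```bash
python3 - <<'E'
from h import *
o=r.get_obs(); print(o['tcp_pos'],o['orientation'],o['contact_force'],o['gripper_force'],o['grip_width'])
for n in ('top','scene'):
    save(n,n+'2.png'); find(n,['shim_tip','shim_grip','shim','riser_foot','riser_corner','riser'])
a=cv2.imread('pics/top2.png')[120:240,190:350]; b=cv2.imread('pics/scene2.png')[130:270,180:360]
cv2.imwrite('pics/c2.png',np.hstack([cv2.resize(a,(400,300),interpolation=2),cv2.resize(b,(400,300),interpolation=2)]))
E
```

```text
[0.49296564 0.20672701 0.17545208] [ 2.12324540e+00  2.31444280e+00 -1.93810522e-03] [-0.50394904 -0.34884004 -0.62052009] 25.49853265285492 0.029108469009924084
top shim_tip [([0.5059, 0.0434, -0.0007], 0.68)]
top shim_grip [([0.4932, 0.2031, 0.0084], 0.95)]
top shim [([0.4948, 0.1429, 0.0016], 0.68)]
top riser_foot [([0.5103, -0.0074, 0.066], 0.6)]
top riser_corner []
top riser [([0.591, -0.1041, 0.0013], 0.98)]
scene shim_tip []
scene shim_grip [([0.4912, 0.2064, 0.0037], 0.83)]
scene shim [([0.4994, 0.144, 0.0023], 0.69)]
scene riser_foot [([0.5063, -0.0025, -0.003], 0.59)]
scene riser_corner [([0.5128, -0.0076, 0.0646], 0.76), ([0.3847, -0.1508, -0.0031], 0.47)]
scene riser [([0.504, 0.0527, -0.0013], 0.59), ([0.5978, -0.1051, -0.0025], 0.57), ([0.4907, 0.209, 0.0055], 0.35)]
```

View pics/c2.png

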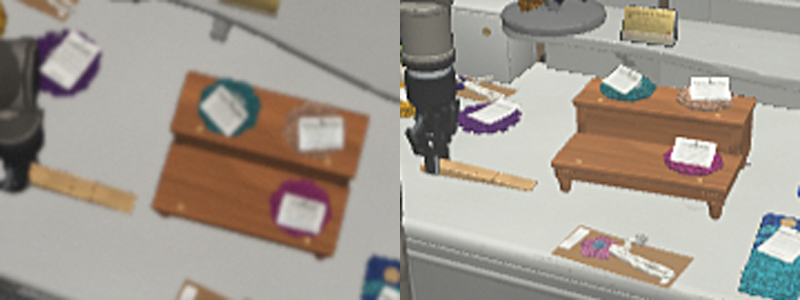

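The shim points straight at the front left leg: the crop has its tip at (133,203) left and (535,185) right, and the leg at (160,210) left and (565,185) right. Nothing has been disturbed. I'll bring the tip to the leg while correcting about 3 mm sideways, then creep.

Emit:
arm_command:
  plan:
    - {"claw":1,"tx":-0.005,"ty":-0.001,"tz":0,"ax":0,"ay":0,"az":0}
    - {"claw":1,"tx":-0.006,"ty":-0.001,"tz":0,"ax":0,"ay":0,"az":0}
    - {"claw":1,"tx":-0.006,"ty":-0.001,"tz":0,"ax":0,"ay":0,"az":0}
    - {"claw":1,"tx":-0.006,"ty":0,"tz":0,"ax":0,"ay":0,"az":0}
    - {"claw":1,"tx":-0.006,"ty":0,"tz":0,"ax":0,"ay":0,"az":0}
    - {"claw":1,"tx":-0.006,"ty":0,"tz":0,"ax":0,"ay":0,"az":0}
    - {"claw":1,"tx":-0.006,"ty":0,"tz":0,"ax":0,"ay":0,"az":0}
    - {"claw":1,"tx":-0.005,"ty":0,"tz":0,"ax":0,"ay":0,"az":0}
    - {"claw":1,"tx":-0.004,"ty":0,"tz":0,"ax":0,"ay":0,"az":0}
    - {"claw":1,"tx":0,"ty":0,"tz":0,"ax":0,"ay":0,"az":0}

```text
clock: 8.63
tcp_pos: [0.4943, 0.1584, 0.1754]
orientation: [2.123, 2.315, -0.001]
contact_force: [-0.1, -0.0, -0.4]
grip_width: 0.0292
gripper_force: 25.5
```

Emit:
arm_command:
  plan:
    - {"claw":1,"tx":-0.001,"ty":0,"tz":0,"ax":0,"ay":0,"az":0}
    - {"claw":1,"tx":-0.001,"ty":0,"tz":0,"ax":0,"ay":0,"az":0}
    - {"claw":1,"tx":-0.001,"ty":0,"tz":0,"ax":0,"ay":0,"az":0}
    - {"claw":1,"tx":-0.001,"ty":0,"tz":0,"ax":0,"ay":0,"az":0}
    - {"claw":1,"tx":-0.001,"ty":0,"tz":0,"ax":0,"ay":0,"az":0}
    - {"claw":1,"tx":-0.001,"ty":0,"tz":0,"ax":0,"ay":0,"az":0}
    - {"claw":1,"tx":0,"ty":0,"tz":0,"ax":0,"ay":0,"az":0}
    - {"claw":1,"tx":0,"ty":0,"tz":0,"ax":0,"ay":0,"az":0}
    - {"claw":1,"tx":0,"ty":0,"tz":0,"ax":0,"ay":0,"az":0}
    - {"claw":1,"tx":0,"ty":0,"tz":0,"ax":0,"ay":0,"az":0}

```text
clock: 9.47
tcp_pos: [0.4947, 0.1537, 0.1754]
orientation: [-2.122, -2.317, 0.0]
contact_force: [0.6, -0.8, -1.4]
grip_width: 0.0295
gripper_force: 25.5
```

Emit:
arm_command:
  plan:
    - {"claw":1,"tx":-0.001,"ty":0,"tz":0,"ax":0,"ay":0,"az":0}
    - {"claw":1,"tx":-0.001,"ty":0,"tz":0,"ax":0,"ay":0,"az":0}
    - {"claw":1,"tx":-0.001,"ty":0,"tz":0,"ax":0,"ay":0,"az":0}
    - {"claw":1,"tx":-0.001,"ty":0,"tz":0,"ax":0,"ay":0,"az":0}
    - {"claw":1,"tx":-0.001,"ty":0,"tz":0,"ax":0,"ay":0,"az":0}
    - {"claw":1,"tx":-0.001,"ty":0,"tz":0,"ax":0,"ay":0,"az":0}
    - {"claw":1,"tx":0,"ty":0,"tz":0,"ax":0,"ay":0,"az":0}
    - {"claw":1,"tx":0,"ty":0,"tz":0,"ax":0,"ay":0,"az":0}
    - {"claw":1,"tx":0,"ty":0,"tz":0,"ax":0,"ay":0,"az":0}
    - {"claw":1,"tx":0,"ty":0,"tz":0,"ax":0,"ay":0,"az":0}

```text
clock: 10.3
tcp_pos: [0.4952, 0.1477, 0.1754]
orientation: [-2.122, -2.317, 0.0]
contact_force: [0.1, -0.3, -0.1]
grip_width: 0.0292
gripper_force: 25.5
```

Emit:
arm_command:
  plan:
    - {"claw":1,"tx":-0.001,"ty":0,"tz":0,"ax":0,"ay":0,"az":0}
    - {"claw":1,"tx":-0.001,"ty":0,"tz":0,"ax":0,"ay":0,"az":0}
    - {"claw":1,"tx":-0.001,"ty":0,"tz":0,"ax":0,"ay":0,"az":0}
    - {"claw":1,"tx":-0.001,"ty":0,"tz":0,"ax":0,"ay":0,"az":0}
    - {"claw":1,"tx":-0.001,"ty":0,"tz":0,"ax":0,"ay":0,"az":0}
    - {"claw":1,"tx":-0.001,"ty":0,"tz":0,"ax":0,"ay":0,"az":0}
    - {"claw":1,"tx":0,"ty":0,"tz":0,"ax":0,"ay":0,"az":0}
    - {"claw":1,"tx":0,"ty":0,"tz":0,"ax":0,"ay":0,"az":0}
    - {"claw":1,"tx":0,"ty":0,"tz":0,"ax":0,"ay":0,"az":0}
    - {"claw":1,"tx":0,"ty":0,"tz":0,"ax":0,"ay":0,"az":0}

```text
clock: 11.13
tcp_pos: [0.4958, 0.1417, 0.1754]
orientation: [-2.122, -2.317, -0.0]
contact_force: [-0.1, -0.0, -1.0]
grip_width: 0.0291
gripper_force: 25.5
```

Emit:
arm_command:
  plan:
    - {"claw":1,"tx":-0.001,"ty":0,"tz":0,"ax":0,"ay":0,"az":0}
    - {"claw":1,"tx":-0.001,"ty":0,"tz":0,"ax":0,"ay":0,"az":0}
    - {"claw":1,"tx":-0.001,"ty":0,"tz":0,"ax":0,"ay":0,"az":0}
    - {"claw":1,"tx":-0.001,"ty":0,"tz":0,"ax":0,"ay":0,"az":0}
    - {"claw":1,"tx":-0.001,"ty":0,"tz":0,"ax":0,"ay":0,"az":0}
    - {"claw":1,"tx":-0.001,"ty":0,"tz":0,"ax":0,"ay":0,"az":0}
    - {"claw":1,"tx":0,"ty":0,"tz":0,"ax":0,"ay":0,"az":0}
    - {"claw":1,"tx":0,"ty":0,"tz":0,"ax":0,"ay":0,"az":0}
    - {"claw":1,"tx":0,"ty":0,"tz":0,"ax":0,"ay":0,"az":0}
    - {"claw":1,"tx":0,"ty":0,"tz":0,"ax":0,"ay":0,"az":0}

```text
clock: 11.97
tcp_pos: [0.4963, 0.1357, 0.1754]
orientation: [2.122, 2.317, 0.0]
contact_force: [-1.4, 1.2, -0.9]
grip_width: 0.0294
gripper_force: 25.5
```

```bash
cat >> h.py <<'E'
def force(n=6):
    F=[]
    for _ in range(n): r.grab_frame('wrist'); F.append(r.get_obs()['contact_force'])
    print('F',np.mean(F,0).round(2),'sd',np.std(F,0).round(2),r.get_obs()['clock'])
E
python3 -c "
from h import *
force()"
```

```text
F [ 0.21  0.52 -0.74] sd [0.44 0.45 0.5 ] 12.2667
```

Sensor noise is about 0.5 N per reading and there is no bite yet, so I'll go on.

Emit:
arm_command:
  plan:
    - {"claw":1,"tx":-0.001,"ty":0,"tz":0,"ax":0,"ay":0,"az":0}
    - {"claw":1,"tx":-0.001,"ty":0,"tz":0,"ax":0,"ay":0,"az":0}
    - {"claw":1,"tx":-0.001,"ty":0,"tz":0,"ax":0,"ay":0,"az":0}
    - {"claw":1,"tx":-0.001,"ty":0,"tz":0,"ax":0,"ay":0,"az":0}
    - {"claw":1,"tx":-0.001,"ty":0,"tz":0,"ax":0,"ay":0,"az":0}
    - {"claw":1,"tx":0,"ty":0,"tz":0,"ax":0,"ay":0,"az":0}
    - {"claw":1,"tx":0,"ty":0,"tz":0,"ax":0,"ay":0,"az":0}
    - {"claw":1,"tx":0,"ty":0,"tz":0,"ax":0,"ay":0,"az":0}
    - {"claw":1,"tx":0,"ty":0,"tz":0,"ax":0,"ay":0,"az":0}
    - {"claw":1,"tx":0,"ty":0,"tz":0,"ax":0,"ay":0,"az":0}

```text
clock: 13.1
tcp_pos: [0.4968, 0.1309, 0.1754]
orientation: [-2.121, -2.317, -0.0]
contact_force: [-0.0, 4.8, -1.0]
grip_width: 0.0294
gripper_force: 25.4
```

```bash
python3 -c "
from h import *
force(4)"
```

```text
F [ 0.26  4.84 -0.84] sd [0.57 0.38 0.45] 13.3
```

It has bitten at 4.8 N. I'll push 1.5 mm more to seat it, then read the force.

Emit:
arm_command:
  plan:
    - {"claw":1,"tx":-0.0005,"ty":0,"tz":0,"ax":0,"ay":0,"az":0}
    - {"claw":1,"tx":-0.0005,"ty":0,"tz":0,"ax":0,"ay":0,"az":0}
    - {"claw":1,"tx":-0.0005,"ty":0,"tz":0,"ax":0,"ay":0,"az":0}
    - {"claw":1,"tx":0,"ty":0,"tz":0,"ax":0,"ay":0,"az":0}
    - {"claw":1,"tx":0,"ty":0,"tz":0,"ax":0,"ay":0,"az":0}
    - {"claw":1,"tx":0,"ty":0,"tz":0,"ax":0,"ay":0,"az":0}
    - {"claw":1,"tx":0,"ty":0,"tz":0,"ax":0,"ay":0,"az":0}
    - {"claw":1,"tx":0,"ty":0,"tz":0,"ax":0,"ay":0,"az":0}
    - {"claw":1,"tx":0,"ty":0,"tz":0,"ax":0,"ay":0,"az":0}
    - {"claw":1,"tx":0,"ty":0,"tz":0,"ax":0,"ay":0,"az":0}

```text
clock: 14.13
tcp_pos: [0.4968, 0.1297, 0.1754]
orientation: [-2.121, -2.317, -0.001]
contact_force: [-1.6, 5.9, -0.6]
grip_width: 0.029
gripper_force: 25.4
```

```bash
python3 -c "
from h import *
force(4)"
```

```text
F [-0.05  6.26 -1.41] sd [0.7  0.69 0.46] 14.3333
```

The push is now at the plateau, about 6 N. Releasing.

Emit:
arm_command:
  plan:
    - {"claw":0.9,"tx":0,"ty":0,"tz":0,"ax":0,"ay":0,"az":0}
    - {"claw":0.7,"tx":0,"ty":0,"tz":0,"ax":0,"ay":0,"az":0}
    - {"claw":0.4,"tx":0,"ty":0,"tz":0,"ax":0,"ay":0,"az":0}
    - {"claw":0.4,"tx":0,"ty":0,"tz":0,"ax":0,"ay":0,"az":0}
    - {"claw":0.4,"tx":0,"ty":0,"tz":0,"ax":0,"ay":0,"az":0}
    - {"claw":0.4,"tx":0,"ty":0,"tz":0,"ax":0,"ay":0,"az":0}
    - {"claw":0.4,"tx":0,"ty":0,"tz":0,"ax":0,"ay":0,"az":0}
    - {"claw":0.4,"tx":0,"ty":0,"tz":0,"ax":0,"ay":0,"az":0}
    - {"claw":0.4,"tx":0,"ty":0,"tz":0,"ax":0,"ay":0,"az":0}
    - {"claw":0.4,"tx":0,"ty":0,"tz":0,"ax":0,"ay":0,"az":0}

```text
clock: 15.17
tcp_pos: [0.4969, 0.1292, 0.1754]
orientation: [2.122, 2.317, -0.0]
contact_force: [-0.3, -0.2, -0.5]
grip_width: 0.0513
gripper_force: 0.0
```

Emit:
arm_command:
  plan:
    - {"claw":0.4,"tx":0,"ty":0,"tz":-0.005,"ax":0,"ay":0,"az":0}
    - {"claw":0.4,"tx":0,"ty":0,"tz":-0.01,"ax":0,"ay":0,"az":0}
    - {"claw":0.4,"tx":0,"ty":0,"tz":-0.015,"ax":0,"ay":0,"az":0}
    - {"claw":0.4,"tx":0,"ty":0,"tz":-0.02,"ax":0,"ay":0,"az":0}
    - {"claw":0.4,"tx":0,"ty":0,"tz":-0.02,"ax":0,"ay":0,"az":0}
    - {"claw":0.4,"tx":0,"ty":0,"tz":-0.02,"ax":0,"ay":0,"az":0}
    - {"claw":0.4,"tx":0,"ty":0,"tz":-0.02,"ax":0,"ay":0,"az":0}
    - {"claw":0.4,"tx":0,"ty":0,"tz":-0.02,"ax":0,"ay":0,"az":0}
    - {"claw":1,"tx":0,"ty":0,"tz":-0.01,"ax":0,"ay":0,"az":0}
    - {"claw":1,"tx":0,"ty":0,"tz":0,"ax":0,"ay":0,"az":0}

```text
clock: 16.0
tcp_pos: [0.4976, 0.1293, 0.3181]
orientation: [2.121, 2.315, 0.007]
contact_force: [0.7, 1.0, -0.5]
grip_width: 0.0283
gripper_force: 0.0
```

```bash
python3 - <<'E'
from h import *
o=r.get_obs(); print(o['clock'],o['tcp_pos'],o['orientation'],o['grip_width']); force(3)
for n in ('top','scene','wrist'):
    save(n,n+'3.png'); find(n,['shim_tip','shim_grip','riser_foot','riser_corner','riser'])
a=cv2.imread('pics/top3.png')[120:240,190:350]; b=cv2.imread('pics/wrist3.png')
cv2.imwrite('pics/c3.png',np.hstack([cv2.resize(a,(400,300),interpolation=2),cv2.resize(b,(400,300))]))
rows([.512,-.006,.275],5,10)
E
```

```text
16.0 [0.49763717 0.12931846 0.31813886] [2.12081764 2.31516878 0.00748419] 0.028315446201509675
F [-0.56  0.29 -0.48] sd [0.39 0.69 0.18] 16.15
top shim_tip [([0.512, -0.0302, -0.0003], 0.88)]
top shim_grip [([0.4958, 0.1242, 0.0061], 0.68)]
top riser_foot [([0.5083, -0.0001, -0.0034], 0.63)]
top riser_corner [([0.5114, -0.0034, 0.0653], 0.85), ([0.6728, 0.224, 0.0003], 0.52)]
top riser [([0.5927, -0.105, 0.004], 0.64), ([0.4955, 0.1242, 0.006], 0.53)]
scene shim_tip [([0.5097, -0.03, -0.0007], 0.72)]
scene shim_grip [([0.4908, 0.1286, 0.0052], 0.82), ([0.51, -0.0308, -0.0], 0.66)]
scene riser_foot [([0.5001, 0.0623, -0.0001], 0.58), ([0.5043, -0.0019, -0.0038], 0.55), ([0.3841, -0.15, -0.0006], 0.27)]
scene riser_corner [([0.5122, -0.0076, 0.0623], 0.92)]
scene riser [([0.5984, -0.1052, -0.0028], 0.66)]
wrist shim_tip []
wrist shim_grip [([0.4965, 0.1319, 0.0053], 0.96)]
wrist riser_foot []
wrist riser_corner []
wrist riser []
tx -0.0136 ty 0.0003 tz 0.0040 az 0.00
tx -0.0136 ty 0.0003 tz 0.0040 az 0.00
tx -0.0136 ty 0.0003 tz 0.0040 az 0.00
tx -0.0136 ty 0.0003 tz 0.0040 az 0.00
tx -0.0136 ty 0.0003 tz 0.0040 az 0.00
tx -0.0136 ty 0.0003 tz 0.0040 az 0.00
tx -0.0136 ty 0.0003 tz 0.0040 az 0.00
tx -0.0136 ty 0.0003 tz 0.0040 az 0.00
tx -0.0136 ty 0.0003 tz 0.0040 az 0.00
tx -0.0136 ty 0.0003 tz 0.0040 az 0.00
```

View pics/c3.png

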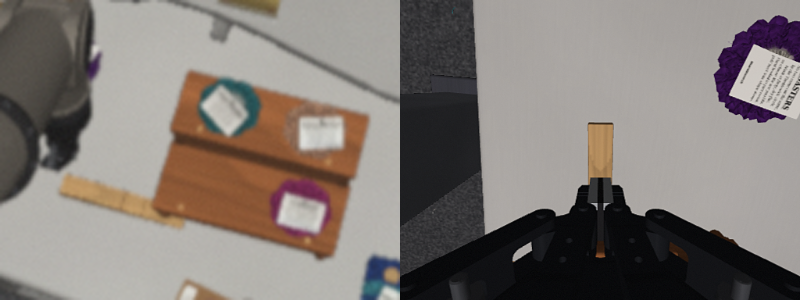

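The shim lies under the front left leg, with its butt at (65,187) and its tip just past the leg at (180,222). The riser and the goods have not moved. The fingers are shut, so I move over the corner.

Emit:
arm_command:
  plan:
    - {"claw":1,"tx":-0.0138,"ty":0.0003,"tz":0.003,"ax":0,"ay":0,"az":0}
    - {"claw":1,"tx":-0.0138,"ty":0.0003,"tz":0.005,"ax":0,"ay":0,"az":0}
    - {"claw":1,"tx":-0.0138,"ty":0.0003,"tz":0.006,"ax":0,"ay":0,"az":0}
    - {"claw":1,"tx":-0.0138,"ty":0.0003,"tz":0.006,"ax":0,"ay":0,"az":0}
    - {"claw":1,"tx":-0.0138,"ty":0.0003,"tz":0.006,"ax":0,"ay":0,"az":0}
    - {"claw":1,"tx":-0.0138,"ty":0.0003,"tz":0.006,"ax":0,"ay":0,"az":0}
    - {"claw":1,"tx":-0.0138,"ty":0.0003,"tz":0.006,"ax":0,"ay":0,"az":0}
    - {"claw":1,"tx":-0.0138,"ty":0.0003,"tz":0.006,"ax":0,"ay":0,"az":0}
    - {"claw":1,"tx":-0.0138,"ty":0.0003,"tz":0.006,"ax":0,"ay":0,"az":0}
    - {"claw":1,"tx":-0.0138,"ty":0.0003,"tz":0.006,"ax":0,"ay":0,"az":0}

```text
clock: 17.88
tcp_pos: [0.512, -0.0086, 0.2592]
orientation: [2.122, 2.317, 0.0]
contact_force: [1.3, -0.1, 0.2]
grip_width: 0.0001
gripper_force: 0.0
```

Emit:
arm_command:
  plan:
    - {"claw":1,"tx":0,"ty":0,"tz":0.003,"ax":0,"ay":0,"az":0}
    - {"claw":1,"tx":0,"ty":0,"tz":0.003,"ax":0,"ay":0,"az":0}
    - {"claw":1,"tx":0,"ty":0,"tz":0.002,"ax":0,"ay":0,"az":0}
    - {"claw":1,"tx":0,"ty":0,"tz":0.002,"ax":0,"ay":0,"az":0}
    - {"claw":1,"tx":0,"ty":0,"tz":0.001,"ax":0,"ay":0,"az":0}
    - {"claw":1,"tx":0,"ty":0,"tz":0,"ax":0,"ay":0,"az":0}
    - {"claw":1,"tx":0,"ty":0,"tz":0,"ax":0,"ay":0,"az":0}
    - {"claw":1,"tx":0,"ty":0,"tz":0,"ax":0,"ay":0,"az":0}
    - {"claw":1,"tx":0,"ty":0,"tz":0,"ax":0,"ay":0,"az":0}
    - {"claw":1,"tx":0,"ty":0,"tz":0,"ax":0,"ay":0,"az":0}

```text
clock: 18.72
tcp_pos: [0.512, -0.0079, 0.2485]
orientation: [2.122, 2.317, 0.0]
contact_force: [0.4, 0.2, -1.5]
grip_width: -0.0001
gripper_force: 0.0
```

Emit:
arm_command:
  plan:
    - {"claw":1,"tx":0,"ty":0,"tz":0.002,"ax":0,"ay":0,"az":0}
    - {"claw":1,"tx":0,"ty":0,"tz":0.002,"ax":0,"ay":0,"az":0}
    - {"claw":1,"tx":0,"ty":0,"tz":0.002,"ax":0,"ay":0,"az":0}
    - {"claw":1,"tx":0,"ty":0,"tz":0.002,"ax":0,"ay":0,"az":0}
    - {"claw":1,"tx":0,"ty":0,"tz":0.002,"ax":0,"ay":0,"az":0}
    - {"claw":1,"tx":0,"ty":0,"tz":0.001,"ax":0,"ay":0,"az":0}
    - {"claw":1,"tx":0,"ty":0,"tz":0,"ax":0,"ay":0,"az":0}
    - {"claw":1,"tx":0,"ty":0,"tz":0,"ax":0,"ay":0,"az":0}
    - {"claw":1,"tx":0,"ty":0,"tz":0,"ax":0,"ay":0,"az":0}
    - {"claw":1,"tx":0,"ty":0,"tz":0,"ax":0,"ay":0,"az":0}

```text
clock: 19.55
tcp_pos: [0.512, -0.008, 0.2375]
orientation: [2.122, 2.317, 0.0]
contact_force: [-0.5, 1.1, 0.4]
grip_width: -0.0001
gripper_force: 0.0
```

Emit:
arm_command:
  plan:
    - {"claw":1,"tx":0,"ty":0,"tz":0.0005,"ax":0,"ay":0,"az":0}
    - {"claw":1,"tx":0,"ty":0,"tz":0.0005,"ax":0,"ay":0,"az":0}
    - {"claw":1,"tx":0,"ty":0,"tz":0.0005,"ax":0,"ay":0,"az":0}
    - {"claw":1,"tx":0,"ty":0,"tz":0,"ax":0,"ay":0,"az":0}
    - {"claw":1,"tx":0,"ty":0,"tz":0,"ax":0,"ay":0,"az":0}
    - {"claw":1,"tx":0,"ty":0,"tz":0,"ax":0,"ay":0,"az":0}
    - {"claw":1,"tx":0,"ty":0,"tz":0,"ax":0,"ay":0,"az":0}
    - {"claw":1,"tx":0,"ty":0,"tz":0,"ax":0,"ay":0,"az":0}
    - {"claw":1,"tx":0,"ty":0,"tz":0,"ax":0,"ay":0,"az":0}
    - {"claw":1,"tx":0,"ty":0,"tz":0,"ax":0,"ay":0,"az":0}

```text
clock: 20.38
tcp_pos: [0.512, -0.008, 0.2362]
orientation: [-2.122, -2.317, -0.0]
contact_force: [-1.2, 0.2, 5.1]
grip_width: 0.0002
gripper_force: 2.7
```

Emit:
arm_command:
  plan:
    - {"claw":1,"tx":0,"ty":0,"tz":0.0005,"ax":0,"ay":0,"az":0}
    - {"claw":1,"tx":0,"ty":0,"tz":0,"ax":0,"ay":0,"az":0}
    - {"claw":1,"tx":0,"ty":0,"tz":0,"ax":0,"ay":0,"az":0}
    - {"claw":1,"tx":0,"ty":0,"tz":0,"ax":0,"ay":0,"az":0}
    - {"claw":1,"tx":0,"ty":0,"tz":0,"ax":0,"ay":0,"az":0}
    - {"claw":1,"tx":0,"ty":0,"tz":0,"ax":0,"ay":0,"az":0}
    - {"claw":1,"tx":0,"ty":0,"tz":0,"ax":0,"ay":0,"az":0}
    - {"claw":1,"tx":0,"ty":0,"tz":0,"ax":0,"ay":0,"az":0}
    - {"claw":1,"tx":0,"ty":0,"tz":0,"ax":0,"ay":0,"az":0}
    - {"claw":1,"tx":0,"ty":0,"tz":0,"ax":0,"ay":0,"az":0}

```text
clock: 21.22
tcp_pos: [0.512, -0.008, 0.2361]
orientation: [-2.122, -2.317, -0.001]
contact_force: [-3.6, -0.5, 11.5]
grip_width: 0.0002
gripper_force: 5.2
```

```bash
python3 -c "
from h import *
force(4); print(pose()[0])"
```

```text
F [-3.43  0.88 10.71] sd [0.27 0.68 0.67] 21.4167
[ 0.5120039  -0.00800864  0.23609099]
```

The press holds at about 11 N and the corner gave only 0.1 mm, so the riser no longer rocks. I lift straight up and away.

Emit:
arm_command:
  plan:
    - {"claw":1,"tx":0,"ty":0,"tz":-0.001,"ax":0,"ay":0,"az":0}
    - {"claw":1,"tx":0,"ty":0,"tz":-0.004,"ax":0,"ay":0,"az":0}
    - {"claw":1,"tx":0,"ty":0,"tz":-0.01,"ax":0,"ay":0,"az":0}
    - {"claw":1,"tx":0,"ty":0,"tz":-0.015,"ax":0,"ay":0,"az":0}
    - {"claw":1,"tx":0,"ty":0,"tz":-0.02,"ax":0,"ay":0,"az":0}
    - {"claw":1,"tx":0,"ty":0,"tz":-0.02,"ax":0,"ay":0,"az":0}
    - {"claw":1,"tx":0,"ty":0,"tz":-0.02,"ax":0,"ay":0,"az":0}
    - {"claw":1,"tx":0,"ty":0,"tz":-0.02,"ax":0,"ay":0,"az":0}
    - {"claw":1,"tx":0,"ty":0,"tz":-0.01,"ax":0,"ay":0,"az":0}
    - {"claw":1,"tx":0,"ty":0,"tz":0,"ax":0,"ay":0,"az":0}

```text
clock: 22.25
tcp_pos: [0.5127, -0.0081, 0.358]
orientation: [2.12, 2.315, 0.006]
contact_force: [-0.3, 0.5, -0.1]
grip_width: -0.0003
gripper_force: 0.0
```

```bash
python3 - <<'E'
from h import *
save('scene','s4.png'); find('scene',['shim_tip','shim_grip','riser_corner','riser','scrub_front','scrub_back_l'])
b=cv2.imread('pics/s4.png')[130:270,180:360]; cv2.imwrite('pics/c4.png',cv2.resize(b,(720,560),interpolation=2))
E
```

```text
scene shim_tip [([0.5087, -0.0296, -0.0033], 0.55)]
scene shim_grip [([0.4936, 0.1242, 0.0043], 0.87)]
scene riser_corner []
scene riser [([0.6002, -0.1046, -0.0001], 0.81)]
scene scrub_front [([0.5581, -0.175, 0.0631], 0.91)]
scene scrub_back_l [([0.6466, -0.1621, 0.1216], 0.61), ([0.6386, -0.0458, 0.1199], 0.57), ([0.6714, 0.228, -0.0003], 0.36)]
```

View pics/c4.png

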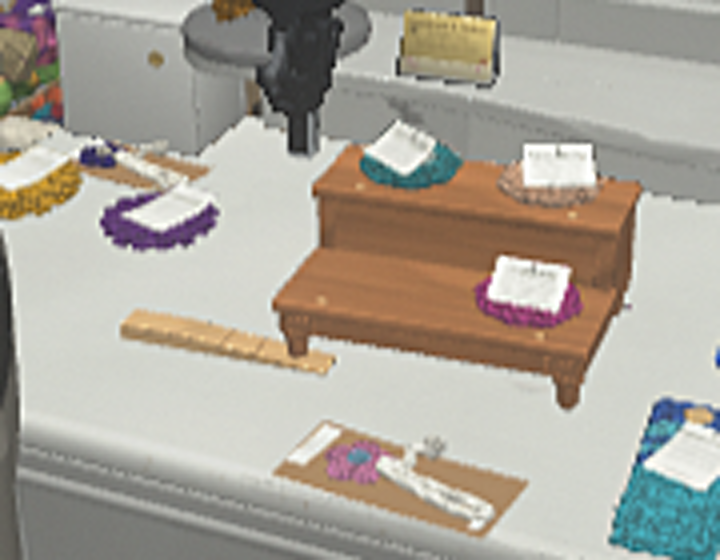

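The leg at (298,345) stands on the shim. The three scrubbies, the coasters and the hair tie are in place, and the hand is clear.

```bash
python3 -c "
from bench import r
print(r.hand_in())"
```

```text
the job is handed in; nothing more can be done
None
```

The wedge is under the front left leg and carrying it (push rose to about 6 N), and it has been let go; an 11 N press on the corner moved it only about 0.1 mm, nothing else shifted, and the job is handed in at about 22 s, with no verdict returned.

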